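# Hold the reference paddle in the photometer's slot

## Robot

A 6-joint arm with a two-finger parallel gripper is mounted at the origin on the work surface. World frame = base frame: x ahead of the robot, y to its left, z up, the work surface at z = 0. Lengths are in m, angles in rad, forces in N, time in s.
With the tool pointing down it reaches from about 0.4 to 0.825 m from the base axis. Payload 7 kg.
Tool frame: the origin (TCP) lies midway between the tips of the shut fingers; the grasp point (between the pads) lies 19 mm behind it; z points along the fingers, y is the direction in which the jaws open and shut (so a half turn about z gives the same grasp; the last joint's range is limited). The gripper opens to 85 mm and grips with 20 to 120 N. Pads are 22 mm wide; open, the fingers measure 114 mm over their backs; the gripper's body (76 mm by 85 mm) begins 54 mm behind the grasp point. The pads swing forward as they close: fully open they stand 13 mm farther back than shut.
Start: joints at [1.585, 0.359, 0.012, 0, -1.224, -0.288], TCP at [0.183, 0.65, 0.231] pointing down, gripper open.
Joint ranges: [-3.07, 3.07], [-1.43, 2.12], [-1.02, 1.25], [-3.03, 1.67], [-3.05, -0], [-3.03, 3.03]. Speed limits (rad/s): [2.39, 2.39, 3.01, 3.14, 3.14, 3.14].

## Interface

Orientations are given as a 3x3 rotation matrix whose columns are the frame's x, y, z axes.
In Python, from bench import reach, movel, set_joints, set_gripper, pause, solve_ik, read_camera, IKError, close_job, get_t, get_joint_positions, get_joint_velocities, get_joint_efforts, get_tool_pos, get_ee_rot, get_contact_force, get_moment, get_opening gives the robot as it stands. The module is installed in compiled form; this text tells all that it offers. Calls block until the motion is done:
- reach(position, orientation): joint-space move of the TCP to a pose.
- movel(position, v=0.15, rot=None): straight line of the TCP; rot=None keeps the orientation; v is the mean speed in m/s.
- set_joints(angles): joint-space move.
- set_gripper(opening, effort=None): finger opening in m; effort is the grip in N (None keeps the last); returns when the fingers have stopped.
- pause(seconds).
- solve_ik(position, orientation): joint angles nearest the present ones, or None.
- read_camera(name): name is "side" or "top" or "wrist"; returns a dict with "image" (384x512x3 uint8, blue, green, red), "intrinsics" (3x3 intrinsics, pixels), "D" ([k1, k2, p1, p2, k3] as OpenCV has them; the pictures are not rectified), "pose" (4x4, takes a point from camera to world coordinates). Camera axes: x right, y down, z forward; pixel columns grow to the right and rows downward; lengths in m; the calibration is good to about 2 mm. A picture is of the moment at which its call begins. There is no depth.
A pose or a line that the arm cannot do raises IKError and nothing moves.
- close_job(): hands the job in, once; it reports no verdict.
Readings, each from a call of its own:
- get_t(): time.
- get_joint_positions(): joint angles.
- get_joint_velocities(): joint speeds.
- get_joint_efforts(): joint torques, N m.
- get_tool_pos(): TCP position.
- get_ee_rot(): TCP orientation.
- get_contact_force(): force on the tool from outside, world axes, zero at the start.
- get_moment(): the same for the moment, N m.
- get_opening(): finger opening in m.
Only numpy, scipy, OpenCV 4.12 (cv2) and the standard library are available. Lean on these libraries where they do the work, as an engineer would, in place of code of your own. Each camera call takes 0.05 s, during which the arm holds its last target. There are 200 camera calls.

## Task

Lift the straight-bladed reference paddle up and off its hook and lower its blade upright through the narrow slot in the photometer's lid until more than half of the blade is inside. Finish while still holding it there, still, with the paddle's shoulder clear of the lid so that only the gripper carries it; leave the disc stirrer hanging and the beaker and the jar standing where they are.

Things in the scene. Friction and masses are not known exactly. Their poses are not given: they have to be found in the camera images.
- paddle_grip (a point): Centre of the grip of the reference paddle, which hangs upright on one of the two hooks: grey plastic grip block (12 mm thick along x, 30 wide along y, 50 tall; top 17 mm above this point, underside 33 mm below), straight steel blade with a small glass window at the bottom. x: through its thickness, at the start the same way as the stand's x; y: across its width; z: up. About 120 g.
- paddle_eye (a point): Middle of the top edge of the paddle's hanging eye, 33 mm straight below paddle_grip; at the start it rests on the hook. The eye is an opening 16 mm wide (y) and 28 mm tall under the grip block, passing through along x. Below it is the shoulder, a bar 12 x 40 mm, 10 mm tall, 28 to 38 mm below this point, too wide for the slot.
- paddle_tip (a point): Centre of the lower end of the paddle's blade, 151 mm straight below paddle_grip; same axes. The blade is 6 mm thick (x), 30 mm wide (y) and 80 mm long from the shoulder down to this point; its last 6 mm are 4 x 27 mm.
- hook_stand: Fixed stand, wooden foot 130 x 190 x 18 mm, two hooks of 7 mm steel rod at y = +65 and -65 mm. Origin at table height, midway between them. Each rises at x = +45 mm, runs level to -x (rod top 215 mm above the table) and turns up by 9 mm at its end, x = -22 mm. Things hang at x = 0; to come off, one rises 10 to 20 mm (best 15), then moves over 35 mm towards the stand's -x.
- stirrer_grip (a point): The disc stirrer on the other hook, to be left hanging: same grey grip and eye as the paddle, but a round steel disc of 54 mm diameter on a short stem in place of the blade. This point is the centre of its grip block, as for the paddle; its top stands 265 mm above the table, 130 mm beside the paddle, so the hanging blade must be carried around it, not over it.
- slot (a point): The slot in the photometer's flat lid: its centre at the lid's upper face, 100 mm above the table. The slot is 8 mm wide along this frame's x and 33 mm long along its y, in a black insert 30 x 60 mm flush with the lid, edges slightly chamfered; it goes through the 12 mm lid into a hollow 88 mm deep in all from the lid's face. z is up.
- photometer: The bench photometer, a fixed white box 180 (x) x 160 (y) mm, 100 mm tall, with a low grey console (50 mm tall) on its -x side and a round black cap (34 mm wide, 12 mm tall) on the lid at x 52, y 45 mm. Origin on the table, right under the slot's centre; same axes as the slot.
- beaker: Bystander: clear plastic beaker, 56 mm wide, 70 mm tall; origin under its base.
- amber_jar: Bystander: amber glass jar with black cap, 60 mm wide, 85 mm tall; origin under its base.
Mind the look-alikes: they are no part of the job. What is meant by the hook_stand is not yellow, and is the larger of those in its own colour.

How it is judged:
By the outcome, as a careful person would: the job done as asked, in the order asked, and still so for the second after the job is handed in, while the arm keeps its last pose, push and grip.
It also fails if it takes over 58 s, if anything falls off the work surface, if the arm or the gripper's body presses on something with over 40 N, if the wrist force passes 120 N, or if a joint passes its speed limit or range.

## Working session

There is one attempt and no reset: what is moved stays moved. The work goes in short steps, each a Python script; the robot and the scene stay as the last script left them, time stands still between calls to the robot, and variables do not carry over. Pictures are saved under pics/ and viewed, about 8 in all and at most 12, crops included, and the job is handed in when it is done.

```bash
mkdir -p pics; cat > h.py <<'E'
import numpy as np, cv2
from bench import *
def ray(c,px):
    p=cv2.undistortPoints(np.array([[px]],float),np.array(c["intrinsics"]),np.array(c["D"]))[0,0]
    T=np.array(c["pose"]); d=T[:3,:3]@[p[0],p[1],1]; return T[:3,3],d/np.linalg.norm(d)
def onz(c,px,z):
    o,d=ray(c,px); return o+d*(z-o[2])/d[2]
def tri(c1,p1,c2,p2):
    o1,d1=ray(c1,p1);o2,d2=ray(c2,p2)
    A=np.c_[d1,-d2]; s=np.linalg.lstsq(A,o2-o1,rcond=None)[0]
    a,b=o1+s[0]*d1,o2+s[1]*d2; return (a+b)/2,np.linalg.norm(a-b)
def proj(c,P):
    T=np.linalg.inv(np.array(c["pose"])); r=cv2.Rodrigues(T[:3,:3])[0]
    return cv2.projectPoints(np.atleast_2d(np.array(P,float)),r,T[:3,3],np.array(c["intrinsics"]),np.array(c["D"]))[0][:,0]
def snap(name,f):
    c=read_camera(name); cv2.imwrite(f"pics/{f}.png",c["image"]); 
    import pickle; pickle.dump(c,open(f"pics/{f}.pkl","wb")); return c
def load(f):
    import pickle; return pickle.load(open(f"pics/{f}.pkl","rb"))
E
python3 - <<'E'
from h import *
a=snap("top","t0");b=snap("side","s0");w=snap("wrist","w0")
for c in(a,b,w): print(np.round(c["pose"],3).tolist())
print(get_t(),get_ee_rot())
im=np.hstack([a["image"],b["image"]]);
cv2.imwrite("pics/ts.png",cv2.resize(im,(800,300)))
E
```

```text
[[-0.029, -0.994, 0.105, 0.32], [-1.0, 0.029, -0.008, 0.02], [0.005, -0.106, -0.994, 1.304], [0.0, 0.0, 0.0, 1.0]]
[[0.951, -0.228, 0.208, 0.218], [-0.309, -0.714, 0.628, -0.694], [0.005, -0.662, -0.75, 1.015], [0.0, 0.0, 0.0, 1.0]]
[[-0.27, -0.916, -0.298, 0.258], [-0.963, 0.257, 0.081, 0.629], [0.002, 0.308, -0.951, 0.373], [0.0, 0.0, 0.0, 1.0]]
0.15 [[ 9.62728959e-01 -2.70467964e-01 -1.77984531e-04]
 [-2.70467966e-01 -9.62728121e-01 -1.28248127e-03]
 [ 1.75519385e-04  1.28282097e-03 -9.99999162e-01]]
```

View pics/t0.png

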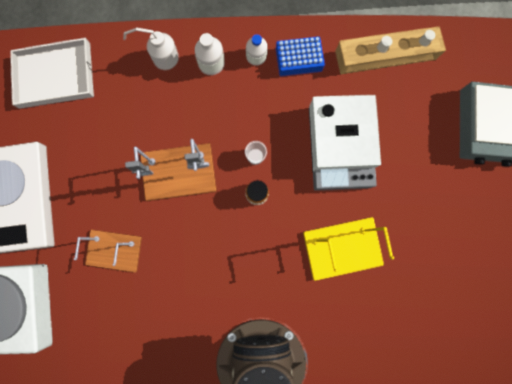

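View pics/s0.png

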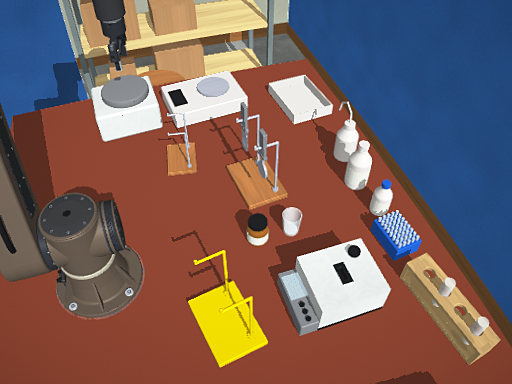

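The top view shows three stands: large wooden (180,172), small wooden (113,252) and yellow (345,250). I choose the large wooden one, which has two things hanging at (139,165) and (196,158). The photometer is at (345,135) with its slot insert at (347,130). The beaker is at (256,152) and the jar at (257,192). Next is a close crop to tell the paddle from the stirrer.

```bash
python3 - <<'E'
from h import *
a=load("t0");b=load("s0")
A=cv2.resize(a["image"][130:210,115:225],None,fx=3.6,fy=3.6,interpolation=cv2.INTER_CUBIC)
B=cv2.resize(b["image"][90:215,215:305],None,fx=4.4,fy=4.4,interpolation=cv2.INTER_CUBIC)
H=max(A.shape[0],B.shape[0]);o=np.zeros((H,A.shape[1]+B.shape[1],3),np.uint8);o[:A.shape[0],:A.shape[1]]=A;o[:B.shape[0],A.shape[1]:]=B
cv2.imwrite("pics/c1.png",o);print(A.shape,B.shape)
# foot of stand
hsv=cv2.cvtColor(a["image"],cv2.COLOR_BGR2HSV); print("wood hsv",hsv[185,190],hsv[188,160],"table",hsv[220,190])
m=cv2.inRange(hsv,(8,80,100),(22,255,255)); m[:, :130]=0;m[:,225:]=0;m[:135]=0;m[215:]=0
m=cv2.morphologyEx(m,cv2.MORPH_CLOSE,np.ones((9,9)))
c=max(cv2.findContours(m,0,2)[0],key=cv2.contourArea); q=cv2.boxPoints(cv2.minAreaRect(c)); P=np.array([onz(a,p,.018) for p in q])
print("foot",q.round(1).tolist(),P[:,:2].round(4).tolist(),P.mean(0),np.linalg.norm(P[1]-P[0]),np.linalg.norm(P[2]-P[1]))
# slot insert
g=a["image"].max(2)[100:165,318:375]; m=(g<60).astype(np.uint8)
for c in cv2.findContours(m,0,2)[0]:
    if cv2.contourArea(c)>15:
        r=cv2.minAreaRect(c);q=cv2.boxPoints(r)+[318,100];P=np.array([onz(a,p,.1) for p in q]);print("dark",r,P[:,:2].round(4).tolist(),P.mean(0).round(4))
g=b["image"].max(2)[235:300,325:370]; m=(g<60).astype(np.uint8)
for c in cv2.findContours(m,0,2)[0]:
    if cv2.contourArea(c)>15:
        M=cv2.moments(c);p=[M['m10']/M['m00']+325,M['m01']/M['m00']+235];print("side dark",p,onz(b,p,.1).round(4),onz(b,p,.112).round(4))
E
```

```text
(288, 396, 3) (550, 396, 3)
wood hsv [ 13 169 208] [ 13 170 208] table [  6 179 148]
foot [[137.89999389648438, 151.5], [210.6999969482422, 142.0], [217.10000610351562, 191.60000610351562], [144.39999389648438, 201.10000610351562]] [[0.5688, 0.3126], [0.5882, 0.117], [0.4547, 0.1025], [0.4351, 0.2956]] [0.51170811 0.20692721 0.018     ] 0.1966212609029531 0.1342469877947144
dark ((28.5, 30.0), (8.0, 21.0), 90.0) [[0.6036, -0.2051], [0.6026, -0.2587], [0.5819, -0.2575], [0.5831, -0.204]] [ 0.5928 -0.2313  0.1   ]
dark ((9.5, 10.0), (10.0, 9.0), 90.0) [[0.6589, -0.1749], [0.6584, -0.1979], [0.6323, -0.1964], [0.6328, -0.1735]] [ 0.6456 -0.1857  0.1   ]
side dark [342.7663971248877, 272.74303683737645] [ 0.5926 -0.2357  0.1   ] [ 0.5877 -0.2417  0.112 ]
side dark [353.653130287648, 250.80033840947547] [ 0.6466 -0.1858  0.1   ] [ 0.641  -0.1924  0.112 ]
```

View pics/c1.png

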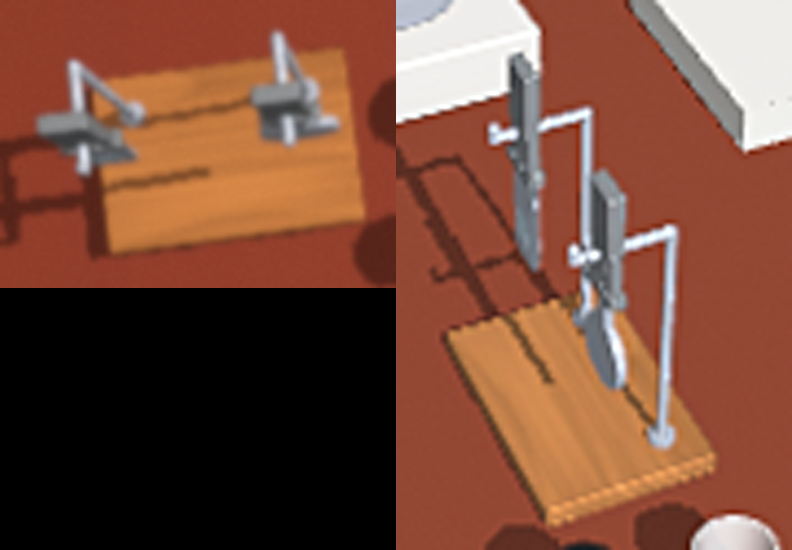

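The crop shows the paddle (straight blade) on the farther, +y hook at top (133,165) and side (242,103). The disc stirrer is on the nearer, -y hook. The hook tips point towards the robot, so the stand's x is roughly world +x with a yaw of about 6.5°. Next I cross-check by triangulation, then move above the paddle and use the wrist camera.

```bash
python3 - <<'E'
from h import *
a=load("t0");b=load("s0")
P,e=tri(a,(132.5,164),b,(242.5,104)); print("top of paddle",P,e)
print("stirrer",tri(a,(190.5,156.5),b,(215+208/4.4,90+180/4.4)))
yaw=np.radians(6.5);y=np.array([-np.sin(yaw),np.cos(yaw)]);g=np.array([.5117,.2069])+.065*y;print("from foot",g,proj(a,[*g,.265]),proj(b,[*g,.265]))
R=np.array([[np.sin(yaw),np.cos(yaw),0],[-np.cos(yaw),np.sin(yaw),0],[0,0,-1]]).astype(float)
# candidates: tool y = +/- stand x
for s in(1,-1):
    Rs=np.c_[s*np.r_[y,0]*-1, s*np.array([np.cos(yaw),np.sin(yaw),0]),[0,0,-1]]
    Rs[:,0]=np.cross(Rs[:,1],Rs[:,2]); print(s,solve_ik([*g,.345],Rs),solve_ik([.592,-.234,.2],Rs))
E
```

```text
top of paddle [0.49349142 0.26860644 0.26423864] 0.0013131604518038069
stirrer (array([0.50808395, 0.14228702, 0.2627691 ]), np.float64(0.0026968824674499735))
from foot [0.50434179 0.27148217] [[131.06479862 159.32638352]] [[246.10089058 102.45266825]]
1 [ 0.83527044  0.13747139 -0.02813422  0.         -1.40519072  2.41976861] [-0.07036373  0.31677942 -0.12250786  0.         -1.13150905 -2.95778252]
-1 [ 0.83527044  0.13747139 -0.02813422  0.         -1.40519072 -0.72182404] [-0.07036373  0.31677942 -0.12250786  0.         -1.13150905  0.18381013]
```

```bash
cat >> h.py <<'E'
def Rt(yaw): # tool down, tool y = -x of the frame with that yaw
    c,s=np.cos(yaw),np.sin(yaw); return np.array([[s,-c,0],[-c,-s,0],[0,0,-1.]])
E
python3 - <<'E'
from h import *
R=Rt(np.radians(6.5))
movel([.183,.65,.38],v=.3)
reach([.497,.270,.36],R)
w=snap("wrist","w1"); print(get_t(),get_tool_pos(),get_opening()); 
for z in(.265,.215): print(proj(w,[.4935,.2686,z]))
E
```

```text
2.6333 [0.49676091 0.27089989 0.35985861] 0.08543257180793311
[[256.09993177 192.22097438]]
[[255.51901617 176.98984337]]
```

View pics/w1.png

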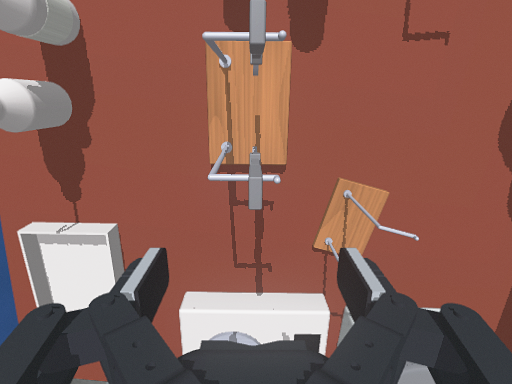

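The wrist view shows the paddle's grip top at about (256,195) against a predicted (256,192), with the stirrer above it at (257,30). Now I extract its edges, correct and descend.

```bash
python3 - <<'E'
from h import *
w=load("w1"); h=cv2.cvtColor(w["image"],cv2.COLOR_BGR2HSV)
m=((h[...,1]<60)&(h[...,2]>60)).astype(np.uint8)
for r in range(150,214,4):
    x=np.where(m[r,235:275])[0]; print(r, (x.min()+235,x.max()+235,) if len(x) else None, w["image"][r,256].tolist())
m2=m.copy();m2[:184]=0;m2[212:]=0;m2[:,:240]=0;m2[:,272:]=0
c=max(cv2.findContours(m2,0,2)[0],key=cv2.contourArea);print(cv2.minAreaRect(c))
for p in [(256,209),(250,200),(262,200),(256,180)]: print(p,onz(w,p,.265))
E
```

```text
150 (np.int64(252), np.int64(256)) [122, 112, 110]
154 (np.int64(250), np.int64(259)) [172, 165, 164]
158 (np.int64(250), np.int64(259)) [146, 142, 142]
162 (np.int64(250), np.int64(259)) [141, 135, 135]
166 (np.int64(249), np.int64(260)) [139, 132, 133]
170 (np.int64(249), np.int64(261)) [140, 136, 134]
174 (np.int64(235), np.int64(274)) [138, 134, 135]
178 (np.int64(235), np.int64(274)) [166, 160, 160]
182 (np.int64(249), np.int64(262)) [154, 147, 146]
186 (np.int64(249), np.int64(261)) [150, 143, 144]
190 (np.int64(249), np.int64(261)) [151, 145, 143]
194 (np.int64(249), np.int64(261)) [150, 143, 142]
198 (np.int64(249), np.int64(261)) [148, 143, 142]
202 (np.int64(248), np.int64(261)) [149, 145, 144]
206 (np.int64(248), np.int64(261)) [147, 141, 141]
210 None [53, 59, 101]
((254.85000610351562, 196.4499969482422), (13.291790962219238, 25.497650146484375), 2.4895529747009277)
(256, 209) [0.49177516 0.28369105 0.265     ]
(250, 200) [0.49783743 0.27612225 0.265     ]
(262, 200) [0.48767    0.27494111 0.265     ]
(256, 180) [0.49485968 0.25797061 0.265     ]
```

```bash
python3 - <<'E'
from h import *
R=Rt(np.radians(6.5))
p=[.4937,.2693]
set_gripper(.05,40)
movel([*p,.30],v=.15,rot=R); movel([*p,.233],v=.08)
print("F0",get_contact_force())
set_gripper(0,40); print(get_t(),get_opening(),get_tool_pos(),get_contact_force())
x=np.array([np.cos(np.radians(6.5)),np.sin(np.radians(6.5))])
movel([*p,.248],v=.04); pause(.2)
print("lift",get_opening(),get_contact_force())
w=snap("side","s1"); print(get_t(),get_tool_pos())
cv2.imwrite("pics/s1c.png",cv2.resize(w["image"][60:210,180:330],None,fx=4,fy=4,interpolation=cv2.INTER_CUBIC))
E
```

```text
F0 [0.36481985 0.4009983  0.22203341]
5.0333 0.011059049879610804 [0.49391576 0.26944887 0.23342664] [ 0.09032314 -0.4886234   2.0477185 ]
lift 0.010909217488421307 [-0.25859765 -0.25539113 -1.58182691]
5.8083 [0.49361684 0.26918762 0.24775796]
```

View pics/s1c.png

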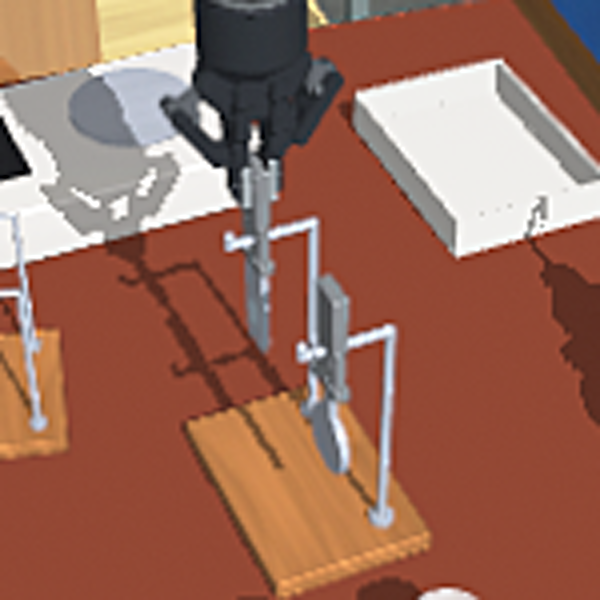

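The side crop shows the paddle lifted in the gripper, its eye just above the hook rod and its blade straight. The stirrer is undisturbed. Next I back off along the stand's -x, raise, carry it around the stirrer, and look at the slot with the wrist camera.

```bash
python3 - <<'E'
from h import *
yaw=np.radians(6.5); x=np.array([np.cos(yaw),np.sin(yaw)])
p=np.array([.4937,.2693])
q=p-.065*x
movel([*q,.248],v=.08); print(get_contact_force(),get_opening())
movel([*q,.32],v=.15)
R=Rt(0)
movel([.43,.02,.32],v=.15,rot=R)
movel([.592,-.15,.30],v=.15); pause(.3)
w=snap("wrist","w2"); print(get_t(),get_tool_pos(),get_opening(),proj(w,[.592,-.234,.1]),proj(w,[*get_tool_pos()[:2],get_tool_pos()[2]-.136]))
E
```

```text
[-0.06485076 -0.32082707 -0.98598097] 0.011152629308763047
11.2417 [ 0.59192301 -0.14982933  0.30016753] 0.011119090477220405 [[252.09896794  91.81505628]] [[251.9898096  181.08830181]]
```

View pics/w2.png

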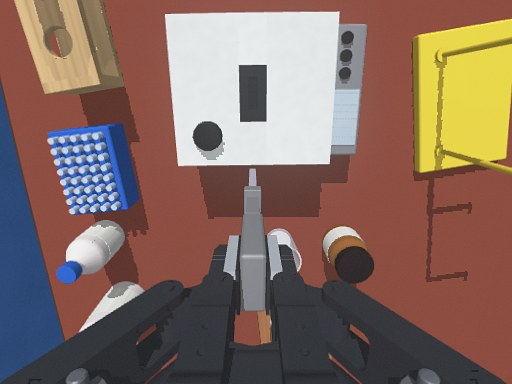

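The wrist view shows the insert centred near (253,94) with the slot inside, lid corners near (166,14), (339,12), (331,163) and (178,165), the blade tip at (253,172), and the cap at (208,136). Now I measure yaw, slot and tip.

```bash
python3 - <<'E'
from h import *
w=load("w2"); im=w["image"]; g=im.max(2)
def box(m,off,z,n):
    for c in cv2.findContours(m,0,2)[0]:
        if cv2.contourArea(c)>40:
            r=cv2.minAreaRect(c); q=cv2.boxPoints(r)+off; P=np.array([onz(w,p,z) for p in q])
            e=[P[1]-P[0],P[2]-P[1]]; e.sort(key=np.linalg.norm); d=e[1]*np.sign(e[1][1])
            print(n,np.round(r[0]+np.array(off),2),"ctr",P.mean(0).round(4),"sz",[round(np.linalg.norm(v),4) for v in e],"yaw",np.degrees(np.arctan2(-d[0],d[1])).round(2))
o=[225,55]; s=g[55:130,225:280]
print(np.percentile(s,[1,5,10,20,30,50])); print(g[94,236:272].tolist()); print(g[60:128:2,253].tolist())
box((s<110).astype(np.uint8),o,.1,"insert")
box((s<30).astype(np.uint8),o,.1,"slot")
hv=cv2.cvtColor(im,cv2.COLOR_BGR2HSV); m=((hv[...,1]<60)&(g>150)).astype(np.uint8); m[170:]=0; m[:,:150]=0;m[:,345:]=0
m=cv2.morphologyEx(m,cv2.MORPH_OPEN,np.ones((5,5)))
box(m,[0,0],.1,"lid")
print("tip row166-200");
for r in range(164,212,4): print(r,g[r,240:268].tolist())
E
```

```text
[ 65.  68.  70.  73.  75. 232.]
[232, 234, 240, 158, 72, 71, 73, 73, 71, 72, 72, 75, 70, 66, 68, 67, 69, 69, 67, 69, 68, 67, 72, 75, 72, 74, 73, 74, 73, 69, 144, 244, 236, 234, 234, 235]
[235, 235, 223, 74, 76, 75, 75, 74, 73, 66, 70, 65, 69, 69, 70, 68, 68, 69, 69, 67, 68, 67, 67, 68, 67, 72, 72, 72, 74, 73, 64, 232, 232, 231]
insert [252.5  93. ] ctr [ 0.5916 -0.232   0.1   ] sz [np.float64(0.029), np.float64(0.0589)] yaw 0.83
lid [255.21  88.06] ctr [ 0.5886 -0.2326  0.1   ] sz [np.float64(0.161), np.float64(0.1841)] yaw -89.36
tip row166-200
164 [244, 246, 246, 247, 247, 246, 247, 247, 246, 247, 246, 213, 214, 212, 211, 210, 211, 210, 210, 212, 212, 213, 213, 213, 213, 216, 215, 217]
168 [101, 101, 102, 99, 101, 102, 100, 101, 99, 115, 132, 130, 129, 130, 131, 114, 99, 100, 103, 101, 100, 103, 103, 101, 103, 101, 102, 102]
172 [101, 101, 100, 99, 102, 100, 101, 100, 97, 156, 188, 187, 186, 184, 187, 197, 97, 100, 102, 102, 100, 102, 101, 100, 102, 103, 102, 102]
176 [102, 100, 99, 101, 99, 100, 101, 100, 96, 158, 191, 188, 187, 187, 189, 196, 115, 101, 100, 100, 100, 100, 99, 101
[... 401 characters left out ...]
, 99, 100, 101, 101, 98, 100]
192 [97, 99, 98, 95, 143, 148, 146, 146, 147, 146, 146, 143, 147, 144, 144, 145, 143, 146, 145, 146, 145, 94, 96, 99, 99, 99, 99, 96]
196 [96, 99, 96, 96, 141, 148, 148, 148, 147, 148, 143, 146, 145, 144, 147, 145, 146, 144, 145, 147, 144, 94, 97, 96, 98, 99, 100, 98]
200 [99, 99, 98, 95, 144, 148, 145, 132, 134, 133, 134, 133, 134, 134, 132, 134, 134, 134, 133, 148, 140, 88, 98, 95, 99, 96, 97, 97]
204 [98, 97, 97, 96, 138, 150, 139, 133, 132, 133, 133, 135, 134, 134, 133, 133, 134, 133, 133, 145, 139, 85, 97, 99, 97, 99, 98, 98]
208 [97, 98, 96, 94, 135, 148, 136, 131, 134, 133, 133, 133, 133, 133, 134, 134, 133, 133, 135, 118, 140, 83, 97, 96, 95, 98, 95, 97]
```

```bash
python3 - <<'E'
from h import *
w0=load("w2"); print("tip -y lower edge at z.164:",onz(w0,(252.2,166.8),.164),"expect y -.1633")
R=Rt(np.radians(.7))
movel([.5915,-.232,.30],v=.12,rot=R); movel([.5915,-.232,.248],v=.08); pause(.3)
w=snap("wrist","w3"); print(get_t(),get_tool_pos(),get_contact_force())
print(proj(w,[[.5915,-.232,.1],[.5915,-.2485,.1],[.5915,-.262,.1],[.5915,-.2455,.112]]))
cv2.imwrite("pics/w3c.png",cv2.resize(w["image"][100:220,192:312],None,fx=5,fy=5,interpolation=cv2.INTER_CUBIC))
s=read_camera("side"); cv2.imwrite("pics/s3.png",s["image"])
E
```

```text
tip -y lower edge at z.164: [ 0.59172937 -0.16411669  0.164     ] expect y -.1633
13.225 [ 0.59158347 -0.2320105   0.24830895] [ 0.72329432  0.22256741 -1.98284585]
[[252.20143669 177.93468429]
 [252.40985923 162.0444647 ]
 [252.58572024 148.64078045]
 [252.35555304 167.68473728]]
```

View pics/w3c.png

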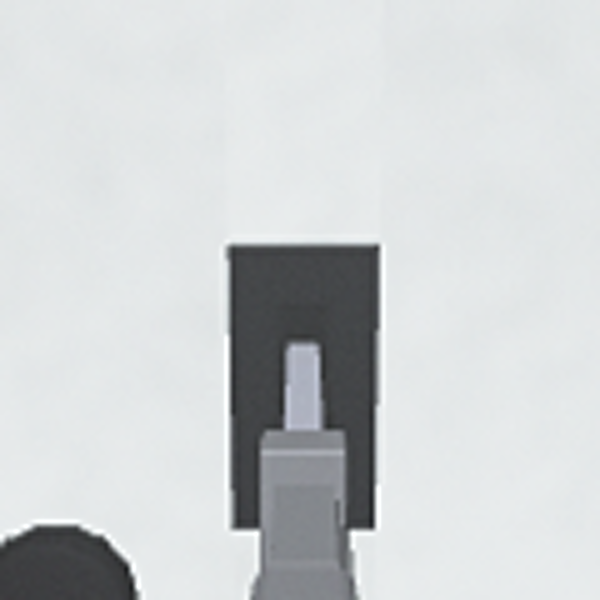

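The close crop shows the tip centred over the insert: 252.7 against 252.9 px in column. The slot's faint end edge lies just beyond the tip, and the yaw lines up. I now lower in steps, watching the force.

```bash
python3 - <<'E'
from h import *
z=.248
while z>.1765:
    z-=.004 if z<.2405 else .007
    movel([.5914,-.2322,z],v=.03); f=get_contact_force()
    print(round(z,4),get_tool_pos().round(4) if hasattr(get_tool_pos(),'round') else get_tool_pos(),np.round(f,2),np.round(get_moment(),2),round(get_opening(),4),round(get_t(),2))
    if abs(f[2]+1.8)>5 or np.hypot(f[0],f[1])>6: print("STOP");break
E
```

```text
0.241 [ 0.5912 -0.2322  0.2406] [-0.43 -0.32 -0.45] [-0.02  0.01  0.01] 0.0118 13.66
0.234 [ 0.5913 -0.2322  0.2337] [-0.15 -0.08 -1.01] [-0.06 -0.05 -0.05] 0.0115 14.04
0.23 [ 0.5913 -0.2321  0.2297] [ 0.3   0.58 -0.69] [ 0.05 -0.01 -0.04] 0.0114 14.32
0.226 [ 0.5913 -0.2322  0.2257] [-0.96 -0.44 -1.18] [-0.04  0.05  0.  ] 0.0115 14.61
0.222 [ 0.5912 -0.2322  0.2217] [-0.63  1.09 -1.27] [-0.03 -0.02 -0.03] 0.0116 14.89
0.218 [ 0.5912 -0.2322  0.2177] [-0.19 -0.19 -1.07] [-0.01  0.03  0.01] 0.0113 15.18
0.214 [ 0.5912 -0.2322  0.2137] [ 0.24 -0.54 -1.83] [-0.01 -0.01  0.05] 0.0113 15.46
0.21 [ 0.5912 -0.2321  0.2097] [-0.09 -0.56 -1.2 ] [-0.03  0.01  0.02] 0.0114 15.74
0.206 [ 0.5912 -0.2322  0.2057] [ 0.1  -0.35 -0.83] [-0.04 -0.03  0.01] 0.0114 16.02
0.202 [ 0.5913 -0.2322  0.2017] [-0.25 -0.3  -1.57] [ 0.02  0.03 -0.  ] 0.0114 16.31
0.198 [ 0.5912 -0.2322  0.1977] [ 0.08  0.39 -0.84] [ 0.01 -0.02  0.05] 0.0113 16.59
0.194 [ 0.5912 -0.2322  0.1937] [-0.48 -0.35 -1.51] [0.03 0.01 0.08] 0.0118 16.88
0.19 [ 0.5912 -0.2322  0.1897] [-0.68  0.67 -0.38] [ 0.    0.02 -0.04] 0.0113 17.16
0.186 [ 0.5912 -0.2321  0.1857] [-0.37  0.15 -1.46] [-0.02 -0.07  0.03] 0.0114 17.44
0.182 [ 0.5912 -0.2322  0.1817] [-0.3  -0.77 -1.24] [ 0.   -0.02 -0.05] 0.0115 17.73
0.178 [ 0.5912 -0.2322  0.1777] [-0.4   0.32 -1.57] [0.04 0.   0.06] 0.0111 18.01
0.174 [ 0.5912 -0.2322  0.1737] [-0.18 -0.   -0.88] [ 0.02 -0.02  0.03] 0.0111 18.29
```

Now at tip z ≈ 0.038, about 62 mm inside, with no contact force. I check by camera.

```bash
python3 - <<'E'
from h import *
pause(.5); s=snap("side","s4"); w=snap("wrist","w4"); t=snap("top","t4")
A=cv2.resize(s["image"][190:340,270:400],(520,600),interpolation=cv2.INTER_CUBIC)
B=cv2.resize(w["image"][100:300,210:300],(270,600),interpolation=cv2.INTER_CUBIC)
cv2.imwrite("pics/f.png",np.hstack([A,B])); print(get_contact_force(),get_joint_velocities())
p=get_tool_pos();print(p,"lid vs shoulder px side",proj(s,[[p[0],p[1]-.02,.1],[p[0],p[1]-.02,p[2]-.136+.08]]))
d0=load("t0")["image"].astype(int)
d=np.abs(d0-t["image"]).max(2); print("beaker/jar/stirrer diff px>40:",(d[135:170,243:270]>40).sum(),(d[178:208,243:272]>40).sum(),(d[138:175,184:212]>40).sum())
E
```

```text
[-0.10758105  0.10031814 -0.69238048] [ 0.00082709  0.00109343 -0.0005825   0.00084123  0.00166552 -0.00109102]
[ 0.5914151  -0.23220933  0.17401279] lid vs shoulder px side [[345.18185533 278.4713912 ]
 [346.4130902  274.61020286]]
beaker/jar/stirrer diff px>40: 820 545 617
```

View pics/f.png

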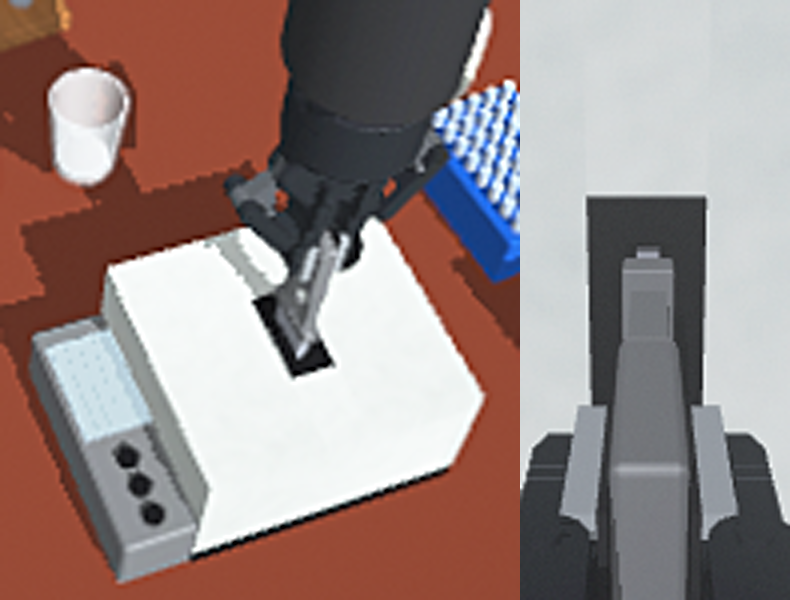

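The blade is in the slot with the shoulder above the lid, and the pads are tight on the grip. The top-view difference could be the arm covering things, so I compare the side views for the bystanders.

```bash
python3 - <<'E'
from h import *
a=load("s0")["image"].astype(int);b=load("s4")["image"]
d=np.abs(a-b).max(2)
for n,(r,r2,c,c2) in dict(stirrer=(128,182,255,272),beaker=(205,238,280,304),jar=(212,247,245,270)).items(): print(n,(d[r:r2,c:c2]>40).mean())
cv2.imwrite("pics/cmp.png",cv2.resize(np.hstack([a[110:250,225:310].astype(np.uint8),b[110:250,225:310]]),None,fx=4,fy=4))
E
```

```text
stirrer 0.4215686274509804
beaker 0.1553030303030303
jar 0.04
```

View pics/cmp.png

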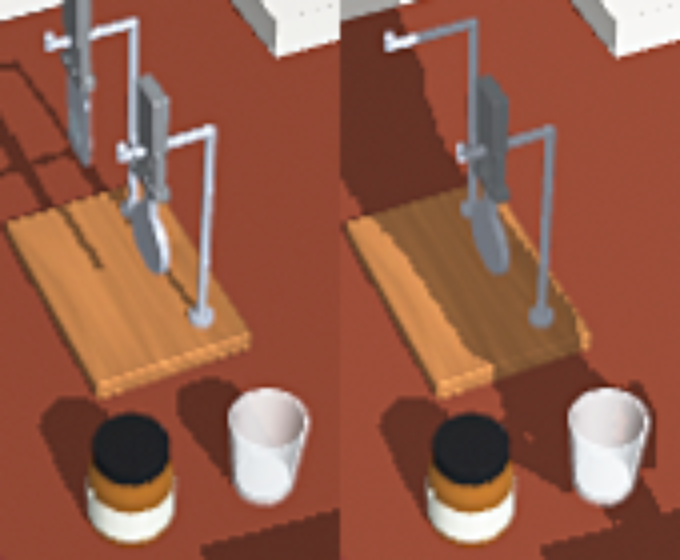

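The before/after crops show the stirrer, beaker and jar in the same places; only the arm's shadow differs. Handing in.

```bash
python3 -c "
from bench import *
print(get_t(),get_opening(),get_contact_force()); close_job()"
```

```text
18.9417 0.011338907221188492 [-0.10758105  0.10031814 -0.69238048]
the job is handed in; nothing more can be done
```

I took the paddle off the +y hook of the large wooden stand, carried it around the stirrer and lowered its blade into the photometer slot. I handed the job in at 18.9 s with the gripper still holding the paddle.

- **Depth:** about 62 of the blade's 80 mm are inside, and the shoulder is about 18 mm above the lid. Both figures come from the tool height and the stated sizes. The last side and wrist pictures agree: blade in the slot, shoulder above the lid.
- **Forces:** contact readings stayed at noise plus the paddle's weight all the way down, at most about 2 N, and the joints were still at the end.
- **Bystanders:** my automatic before/after image differences were large in both views (42 % of the stirrer's pixels in the side view). I put this down to the arm's shadow, plus the arm hiding things in the top view. The side crops compared by eye show the stirrer, beaker and jar where they were.
- **Disagreements:** two wrist-camera readings of the tip's y position differed from the expected value by about 0.8 mm in opposite directions, within the slot's play. The first foot-based estimate of the paddle's position was about 11 mm off the triangulated one. I used the triangulated one, which the wrist camera confirmed.

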